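# Bolt the hatch of the run-in test box

## Robot

A 7-joint arm with a two-finger parallel gripper is mounted at the origin on the work surface. World frame = base frame: x ahead of the robot, y to its left, z up, the work surface at z = 0. Lengths are in m, angles in rad, forces in N, time in s.
With the tool pointing down it reaches from about 0.4 to 0.9 m from the base axis. Payload 5.6 kg.
Tool frame: the origin (TCP) lies midway between the tips of the shut fingers; the grasp point (between the pads) lies 19 mm behind it; z points along the fingers, y is the line along which they close (so a half turn about z gives the same grasp; the last joint's range is limited). The gripper opens to 92 mm and grips with 3 to 60 N. Pads are 20 mm wide; open, the fingers measure 128 mm over their backs; the gripper's body (75 mm by 189 mm) begins 69 mm behind the grasp point.
Start: joints at [1.133, 0.468, -0.012, 1.603, 0.006, 1.071, -0.056], TCP at [0.25, -0.6, 0.18] pointing down, gripper open.
Joint ranges: [-2.53, 2.53], [-0.31, 2.02], [-1.57, 1.55], [0.28, 2.44], [-1.29, 4.43], [0.15, 1.84], [-2.92, 2.92]. Speed limits (rad/s): [2.57, 2.57, 3.14, 3.14, 3.14, 3.14, 3.14].

## Interface

Orientations are given as a 3x3 rotation matrix whose columns are the frame's x, y, z axes.
In Python, from station import env, effector, solver, viewer, workorder, search_frame, tip_of gives the robot as it stands. Calls block until the motion is done:
- env.reach(position, orientation): joint-space move of the TCP to a pose.
- env.movel(position, frame=None, rate=0.15): straight line of the TCP; frame=None keeps the orientation; rate is the mean speed in m/s.
- env.goto_joints(angles): joint-space move.
- effector.release() and effector.grasp(squeeze=None): open the fingers fully, or close them until they stop; squeeze is the grip in N (None keeps the last).
- env.pause(seconds).
- solver.inverse_kinematics(position, orientation): joint angles nearest the present ones, or None.
- env.sense(): the state.
- viewer.read_camera(name): name is "side" or "top"; returns (picture, depth): 400x640x3 uint8, red, green, blue; 400x640 float32, m along the optical axis (not along the pixel's ray), 0 where there is no reading.
- viewer.camera_info(name): a dict with "intrinsics" (3x3 intrinsics, pixels), "eye" and "rotation" of the camera in the world. Camera axes: x right, y up, looking along -z (the intrinsics and any distortion apply to the point x, -y, -z); pixel columns grow to the right and rows downward; lengths in m; the calibration is good to about 2 mm. A picture is of the moment at which its call begins. camera_info takes no time and is no camera call.
A pose or a line that the arm cannot do raises env.PlanningError and nothing moves.
- workorder.finish_job(): hands the job in; it is judged then, once.
Trained networks look in the newest picture that a camera, given by its name, has taken for a name from the list of things; names that differ only in an ending like _2 or _b are one class to them, and where a whole thing is asked for, a point or a joint stands for the part that bears it (a point fixed in the world has none). Each returns a list of dicts, best first, with "score" (0 to 1); they miss things now and then, are a little off and sometimes report something else, mostly with a low value. They report only what shows in the picture. A call takes as long as a camera call.
- search_frame(camera, name): "at" ([x, y, z] in m, in world coordinates, good to about 4 mm: the middle of the surface that is visible of it).
- tip_of(camera, name): "at" ([x, y, z] in m, in world coordinates, good to about 4 mm: a listed point, or the origin of a listed thing).
The state is a dict: "t": time; "joint_positions": joint angles; "joint_velocities": joint speeds; "tau": joint torques, N m; "ee_pos": TCP position; "tcp_rot": TCP orientation; "wrist_force": force on the tool from outside, world axes, zero at the start; "moment": the same for the moment, N m; "gripper_width": finger opening in m; "grasp_force": force on a finger pad.
Only numpy, scipy, OpenCV 4.12 (cv2) and the standard library are available. Lean on these libraries where they do the work, as an engineer would, in place of code of your own. Each camera call takes 0.05 s, during which the arm holds its last target. There are 200 camera calls.

## Task

Bolt the hatch of the test box shut: slide the bolt across into its keeper and turn the handle fully down into the keeper's notch, then let go so that it stays locked. The keeper is adjustable and carries a switch, so find the place by feel and never force it; leave the loose things on the box where they are.

Things in the scene. Friction and masses are not known exactly. Their poses are not given: they have to be found in the camera images.
- tester: Grey sheet-metal test box, 300 (x) x 440 (y) x 88 mm high, fixed, an aluminium hatch, shut, on its top. Origin: centre of its underside; x to its rear, y in the bolt's sliding direction, z up. The hatch's top is 88 mm above this origin. The bolt lies along y, at x = -30 mm. Nothing within 100 mm of the bolt's rod stands over 56 mm above the hatch but the bolt's own handle.
- barrel_mouth (a point): Point on the axis of the bolt's rod (steel, 14 mm thick, 22 mm above the hatch) at the front end of the barrel, a steel guide fixed to the hatch (24 mm wide, 34 mm high, 60 mm long behind this point) out of which the rod slides to +y. Axes as the box.
- keeper: Keeper with its interlock switch, on a base strip fixed to the box. Origin: on the hatch's level under the rod's axis; axes as the box. Keeper and switch are one piece clamped on the strip, its notch anywhere from 10 mm behind to 10 mm ahead of the origin along y: different each time, not measured, to be found by feel. It takes harm if it is pushed or pressed with over 25 N.
- keeper_axis (a point): Point on the rod's axis, 22 mm above the keeper's origin. The notched plate (5 mm thick, top 32 mm above the hatch) stands 17.5 to 22.5 mm from this axis on the -x side, from 22 mm behind to 18 mm ahead of the notch's middle; the notch is 13 mm wide, open at the top, its floor 20 mm above the hatch. Ahead: bore block (32 mm wide, 39 mm high), then the switch, 38 mm high, to 95 mm ahead of the notch.
- bolt (a joint): How far the bolt has slid, m: 0 withdrawn, growing to +y of the box. Handle over the notch's middle: between 0.050 and 0.070 as the keeper is set; a collar meets the bore block, a hard stop, 1.5 mm further, where the handle still enters the notch. Friction 2 N; over the last 7.5 mm a spring plunger also pushes back with 3.5 to 6 N, so that it slips back 7 mm if let go with the handle up.
- handle (a joint): Turn of the bolt's handle about the rod's axis, rad: 0 straight up, positive down towards the box's -x side, to its own stop at 1.36, just off the notch's floor. It stays where it is left; turning takes about 1.5 N at the knob. Resting on top of the notched plate, beside the notch, it reads about 0.83.
- knob (a point): Centre of the black ball knob, 24 mm across, at the end of the bolt's handle, 55 mm from the rod's axis. Between knob and rod is a round steel stem 9 mm thick. With the handle down in the notch this point is 34 mm above the hatch.
- driver: Screwdriver with a black handle, 160 mm, lying loose on the front part of the hatch. Leave it there.
- bearing: Steel bearing ring, 40 mm across, 12 mm high, lying loose on the hatch's window. Leave it there.
- spare_foot: Steel levelling foot, 38 mm across and 55 mm high, standing loose on the deck at the front of the box's +y end. Leave it there.

How it is judged:
On the way:
1. the bolt is pushed across into the keeper with its handle still up (value of joint bolt above 0.046 m and value of joint handle below 1 rad).
At the end, for the whole second after the job is handed in: the bolt is across (joint above 0.046 m) with its handle down in the notch (joint above 1.25 rad), at rest (value of joint bolt above 0.046 m and value of joint handle above 1.25 rad and velocity of joint handle below 0.05 rad/s and velocity of joint bolt below 0.005 m/s); the robot touches nothing.
It fails at once if the keeper or its switch is pushed or pressed with more than 25 N (contact force between keeper and anything else above 25 N).
It fails at once if a loose thing on the box is moved more than 15 mm (distance of any of driver, bearing, spare_foot from where it was at the start of the episode above 0.015 m).
It also fails if it takes over 48 s, if anything falls off the work surface, if the arm or the gripper's body presses on something with over 40 N, if the wrist force passes 120 N, or if a joint passes its speed limit or range.

## Working session

There is one attempt and no reset: what is moved stays moved. The work goes in short steps, each a Python script; the robot and the scene stay as the last script left them, time stands still between calls to the robot, and variables do not carry over. Pictures are saved under pics/ and viewed, at most 10 in all, crops included, and the job is handed in when it is done.

```bash
mkdir -p pics; ls; python3 - <<'E'
from station import env, effector, solver, viewer, workorder, search_frame, tip_of
import cv2, numpy as np
np.set_printoptions(precision=4,suppress=True)
for c in ("side","top"):
    p,d=viewer.read_camera(c); cv2.imwrite(f"pics/{c}0.png",p[:,:,::-1])
    i=viewer.camera_info(c); print(c,i["eye"],i["rotation"].tolist(),i["intrinsics"].tolist(), {k for k in i})
    for n in ("tester","barrel_mouth","keeper","keeper_axis","knob","driver","bearing","spare_foot"):
        print(n,[(np.round(r["at"],4).tolist(),round(r["score"],2)) for r in tip_of(c,n)[:2]])
print(env.sense())
E
```

```text
pics
side [ 0.3112 -0.3941  0.6256] [[0.8281981851197256, 0.391142514514171, -0.4013667892388764], [-0.5601925451403774, 0.5988492128139685, -0.5723320126301139], [0.01649480322827209, 0.6988470173447278, 0.7150809519312054]] [[422.2981094540247, 0.0, 315.69178252649994], [0.0, 422.2981094540247, 196.21830763210318], [0.0, 0.0, 1.0]] {'rotation', 'intrinsics', 'eye'}
tester [([0.6122, -0.1135, 0.0064], 0.78)]
barrel_mouth [([0.5873, -0.1504, 0.1119], 0.75)]
keeper [([0.5722, -0.0706, 0.0841], 0.96)]
keeper_axis [([0.5747, -0.0768, 0.107], 0.97)]
knob [([0.571, -0.1292, 0.1654], 0.68)]
driver [([0.5285, -0.2609, 0.0895], 0.82)]
bearing [([0.7169, -0.2258, 0.0848], 0.85)]
spare_foot [([0.4772, 0.0502, 0.0856], 0.72), ([0.57, -0.0719, 0.0866], 0.61)]
top [0.4066 0.0072 1.1436] [[0.019414052477245158, 0.9787822704718356, -0.203981277514406], [-0.9998078594663111, 0.01845284767071383, -0.006613362400054921], [-0.002709006423727848, 0.20407047660756755, 0.9789524512770559]] [[500.89773114763267, 0.0, 319.376686132359], [0.0, 500.89773114763267, 198.29011442522756], [0.0, 0.0, 1.0]] {'rotat
[... 356 characters left out ...]
)]
bearing [([0.7118, -0.224, 0.0917], 0.57)]
spare_foot [([0.4796, 0.0482, 0.0897], 0.53)]
{'t': 0.9, 'joint_positions': array([ 1.133 ,  0.4675, -0.0116,  1.6027,  0.006 ,  1.0714, -0.0563]), 'joint_velocities': array([-0.    ,  0.0009,  0.0005,  0.001 ,  0.0006,  0.0006,  0.0003]), 'tau': array([  0.    , -52.0403,  -0.0123, -24.4058,  -0.0565,   0.0113,
         0.    ]), 'ee_pos': array([ 0.2499, -0.6   ,  0.1797]), 'tcp_rot': array([[ 0.9231,  0.3845, -0.0001],
       [ 0.3845, -0.9231, -0.0001],
       [-0.0001,  0.0001, -1.    ]]), 'wrist_force': array([-0.4603,  0.2129,  0.3774]), 'moment': array([-0.0109,  0.0457, -0.0454]), 'grasp_force': 0.0, 'gripper_width': 0.09219437238362882}
```

View pics/side0.png

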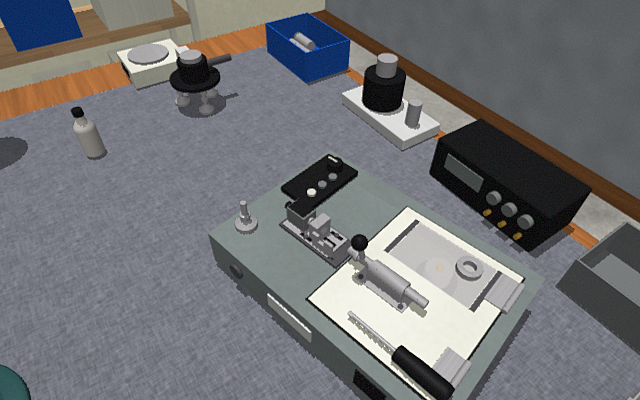

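View pics/top0.png

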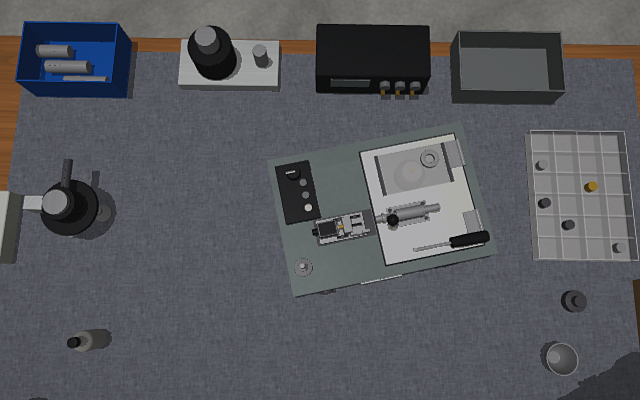

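The pictures show the box yawed about 0.2 rad, with the knob at (360,242) in side and (392,220) in top. The keeper sits left of it, the foot at (245,218), and the driver and bearing are well clear. My plan is to grip the ball from above with the fingers closing along the rod, slide until I feel the stop, back off about 1 mm, then swing the handle down along its arc. First I'll get the yaw from depth and move above the knob.

```bash
cat > h.py <<'E'
from station import env, effector, solver, viewer, workorder, search_frame, tip_of
import cv2, numpy as np, json, os
np.set_printoptions(precision=4,suppress=True)
def cloud(c):
    p,d=viewer.read_camera(c); i=viewer.camera_info(c); K=i["intrinsics"]
    v,u=np.indices(d.shape)
    P=np.stack([(u-K[0,2])/K[0,0]*d,-(v-K[1,2])/K[1,1]*d,-d],-1)@i["rotation"].T+i["eye"]
    P[d==0]=np.nan
    return p,P
G=json.load(open("g.json")) if os.path.exists("g.json") else None
if G:
    yaw=G["yaw"]; X=np.array([np.cos(yaw),np.sin(yaw),0]); Y=np.array([-np.sin(yaw),np.cos(yaw),0]); Z=np.array([0,0,1.])
    R=np.column_stack([X,-Y,-Z]); knob0=np.array(G["knob"])
def force():
    f=env.sense()["wrist_force"]; return np.array([f@X,f@Y,f[2]])
E
python3 - <<'E'
from h import *
p,P=cloud("top")
m=((abs(P[...,2]-0.085)<0.012)&(np.hypot(P[...,0]-.612,P[...,1]+.114)<.3)).astype(np.uint8)
m=cv2.morphologyEx(m,cv2.MORPH_OPEN,np.ones((5,5)))
n,l,s,_=cv2.connectedComponentsWithStats(m); k=1+np.argmax(s[1:,4])
pts=P[l==k][:,:2].astype(np.float32)
(c,wh,a)=cv2.minAreaRect(pts); print(c,wh,a)
b=cv2.boxPoints((c,wh,a)); e=max((b[1]-b[0],b[2]-b[1]),key=np.linalg.norm); e=e*np.sign(e[1])
yaw=float(np.arctan2(-e[0],e[1])); X=np.array([np.cos(yaw),np.sin(yaw)]);Y=np.array([-X[1],X[0]])
print("yaw",yaw)
for n,q in dict(mouth=(.585,-.146),keep=(.5715,-.0751),knob=(.570,-.1271)).items():
    d=np.array(q)-c; print(n,d@X,d@Y)
K=P[(abs(P[...,2]-.17)<.012)&(np.hypot(P[...,0]-.57,P[...,1]+.127)<.025)]; print("knobtop",len(K),K.mean(0),K.max(0),K.min(0))
E
```

```text
(0.6127815246582031, -0.11623744666576385) (0.30241113901138306, 0.44097456336021423) 12.846614837646484
yaw 0.22421559691429138
mouth -0.033703575680599604 -0.02284057091339215
keep -0.031101630808512203 0.04928633032936619
knob -0.044125850454731656 -0.001078535426506025
knobtop 117 [ 0.569  -0.1305  0.1718] [ 0.5811 -0.12    0.1787] [ 0.5587 -0.1421  0.1608]
```

```bash
python3 - <<'E'
import json,numpy as np
yaw=.2242;c=np.array([.6128,-.1162]);X=np.array([np.cos(yaw),np.sin(yaw)]);Y=np.array([-X[1],X[0]])
k=c-.0445*X-.003*Y
json.dump(dict(yaw=yaw,c=c.tolist(),knob=[*k,.163]),open("g.json","w"))
E
python3 - <<'E'
from h import *
s=env.sense(); env.movel(s["ee_pos"]+[0,0,.12],rate=.3)
env.reach(knob0+[0,0,.10],R); print(env.sense()["t"],force())
for c in("side","top"):
    viewer.read_camera(c)
    print([(np.array(r["at"]),r["score"]) for r in tip_of(c,"knob")[:1]])
p,_=viewer.read_camera("side"); cv2.imwrite("pics/s1.png",cv2.resize(p[150:350,220:480,::-1],None,fx=3,fy=3))
E
```

```text
3.55 [-0.1525 -0.189  -1.3962]
[(array([ 0.5691, -0.1285,  0.166 ]), 0.74)]
[(array([ 0.5697, -0.1261,  0.1664]), 0.5)]
```

View pics/s1.png

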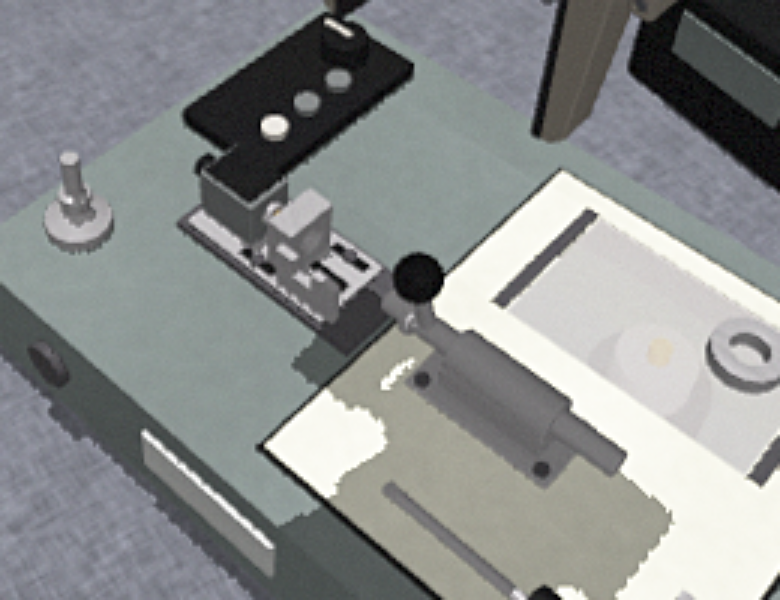

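The crop shows the knob ball at about (418,278), the keeper ahead of it and the plate's notch side facing -x, with the gripper above and clear. Next I descend and grasp.

```bash
python3 - <<'E'
from h import *
env.movel(knob0-[0,0,.015],rate=.1); print("down",force())
effector.grasp(squeeze=20); env.pause(.2)
s=env.sense(); print(s["t"],s["gripper_width"],s["grasp_force"],force(),s["ee_pos"],s["moment"])
p0=s["ee_pos"]
for i in range(1,5):
    env.movel(p0+Y*.004*i,rate=.04); s=env.sense(); print(i,(s["ee_pos"]-p0)@Y,force(),s["gripper_width"],s["t"])
p,P=cloud("side"); cv2.imwrite("pics/s2.png",cv2.resize(p[150:350,220:480,::-1],None,fx=3,fy=3))
E
```

```text
down [-0.3456  0.0922  0.8442]
6.65 0.00028538260658837007 0.0 [-0.5838 -1.2576 -0.3578] [ 0.5701 -0.129   0.148 ] [-0.0085 -0.0125 -0.0255]
1 0.0044947165272215235 [0.3064 0.0876 1.3953] 0.00037078424445725856 6.9
2 0.00842082399691818 [-0.134  -0.9207  0.1445] 0.0007676011631746363 7.15
3 0.012380685161329001 [-0.6201 -0.3731  0.0586] 0.0005307937578887316 7.4
4 0.0163677958431822 [-0.474   0.0577 -0.4485] 0.0003447593997271379 7.65
```

View pics/s2.png

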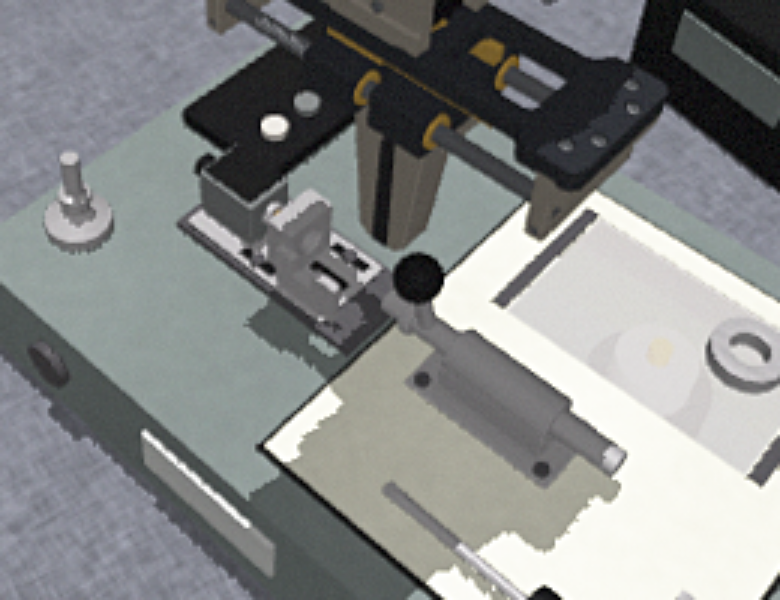

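The fingers shut empty, with their tips at crop (390,240) behind and above the ball, so the camera and the arm disagree by a noticeable amount. I'll measure the finger tips in the depth data.

```bash
python3 - <<'E'
from h import *
K=None
def proj(c,q):
    i=viewer.camera_info(c);K=i["intrinsics"];d=i["rotation"].T@(np.array(q)-i["eye"]);return K[0,2]+K[0,0]*d[0]/-d[2],K[1,2]-K[1,1]*d[1]/-d[2]
s=env.sense();print(s["ee_pos"],s["tcp_rot"].tolist())
for c in("side","top"): print(c,viewer.camera_info(c)["eye"],"tcp px",proj(c,s["ee_pos"]),"knob px",proj(c,knob0))
p,P=cloud("side")
for v in(215,222,226,229,231): print(v,P[v,345],P[v,352],P[v,358])
print("knob",P[243,359],P[238,359])
pt,Pt=cloud("top"); u,v=proj("top",knob0); u,v=int(u),int(v)
cv2.imwrite("pics/t2.png",cv2.resize(pt[v-60:v+60,u-80:u+80,::-1],None,fx=5,fy=5))
E
```

```text
[ 0.5665 -0.1133  0.148 ] [[0.9749088043424882, 0.22260463172145958, 3.3936018905147706e-05], [0.2226046327456, -0.9749088042335061, -3.013622328518939e-05], [2.6376060725403536e-05, 3.6934384435555075e-05, -0.9999999989700773]]
side [ 0.3112 -0.3941  0.6256] tcp px (np.float64(348.01816586206604), np.float64(242.10943144271337)) knob px (np.float64(357.6505685779912), np.float64(241.7824184303503))
top [0.4066 0.0072 1.1436] tcp px (np.float64(382.2343820309346), np.float64(222.59207100946458)) knob px (np.float64(391.0631656514272), np.float64(219.79138163668534))
215 [ 0.5569 -0.1121  0.211 ] [ 0.5602 -0.122   0.2182] [ 0.5615 -0.1317  0.2265]
222 [ 0.5566 -0.1138  0.1987] [ 0.5599 -0.1239  0.2064] [ 0.5649 -0.1299  0.209 ]
226 [ 0.5571 -0.1141  0.1905] [ 0.5596 -0.1251  0.1997] [ 0.568  -0.1277  0.1969]
229 [ 0.5577 -0.1139  0.1836] [ 0.5603 -0.1251  0.1931] [ 0.5692 -0.1272  0.1893]
231 [ 0.6101 -0.055   0.0852] [ 0.561  -0.1248  0.1882] [ 0.6276 -0.0674  0.0861]
knob [ 0.5639 -0.1383  0.1745] [ 0.569  -0.1317  0.1748]
```

View pics/t2.png

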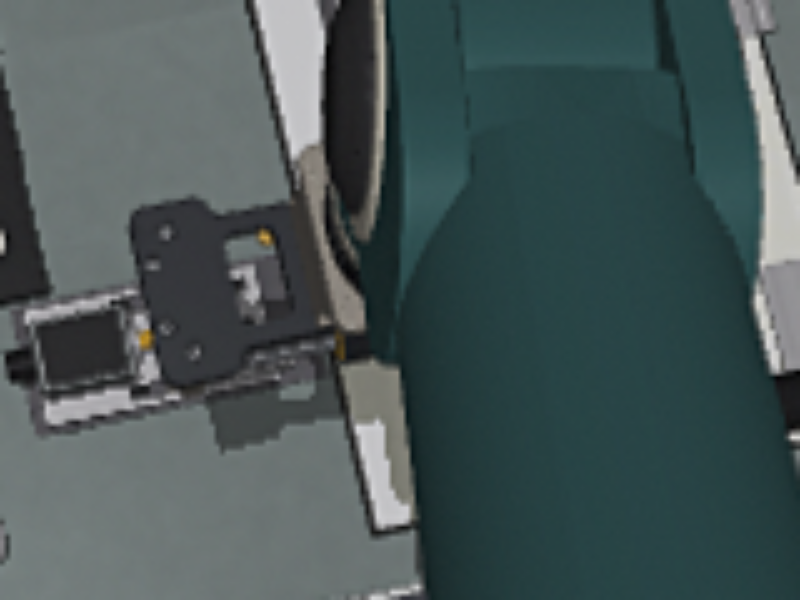

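The camera puts the finger tips at z≈0.183 while the arm reports TCP z=0.148. The x and y values agree: the finger's -X face is at 0.557 against an expected 0.557. The arm is therefore about 33 mm higher than it reports along z. I'll raise, open, come back over the knob and measure again at two heights before going lower.

```bash
cat >> h.py <<'E'
def tips(tag=None):
    "lowest camera-seen points of the two fingers (side camera), from depth inside the finger's volume"
    s=env.sense(); p,P=cloud("side"); q=P-s["ee_pos"]; a,b=q@X,q@Y
    o=[]
    for lo,hi in((-.075,-.03),(.03,.075)):
        m=(abs(a)<.016)&(b>lo)&(b<hi)&(q[...,2]>-.02)&(q[...,2]<.09)&(P[...,2]>.13)
        z=np.sort(P[...,2][m]); o.append((int(m.sum()),z[:4],a[m].min() if m.any() else 0,b[m].min() if m.any() else 0))
    print("t",s["t"],"tcp",s["ee_pos"],o)
    if tag: cv2.imwrite(f"pics/{tag}.png",cv2.resize(p[130:330,220:480,::-1],None,fx=3,fy=3))
E
python3 - <<'E'
from h import *
env.movel(env.sense()["ee_pos"]+.05*Z,rate=.15); effector.release()
k=knob0.copy()
for z in(.175,.148):
    env.movel([k[0],k[1],z],R,rate=.15); tips("s3" if z<.16 else None)
print(force(),env.sense()["gripper_width"])
E
```

```text
t 9.9917 tcp [ 0.5694 -0.1294  0.1742] [(479, array([0.2077, 0.2082, 0.2092, 0.2093]), np.float64(-0.011230500192294084), np.float64(-0.06379749590080674)), (531, array([0.2078, 0.2086, 0.2086, 0.2087]), np.float64(-0.010662135655341297), np.float64(0.04414416085175849))]
t 10.375 tcp [ 0.5699 -0.1285  0.1481] [(426, array([0.1801, 0.1826, 0.1826, 0.1827]), np.float64(-0.010881511247307015), np.float64(-0.06380905914364457)), (474, array([0.1822, 0.1826, 0.1826, 0.1831]), np.float64(-0.01093147876841112), np.float64(0.0440993695227643))]
[-0.4678  0.2612 -0.7461] 0.09197309448713091
```

View pics/s3.png

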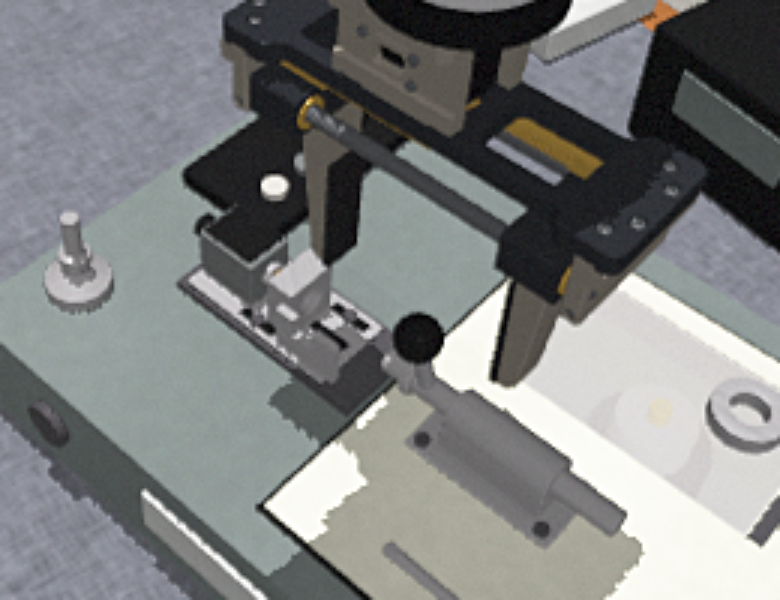

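Both heights give finger tips 34 mm above the reported TCP, straddling the ball at crop (418,338) symmetrically. I'll apply that offset, descend in guarded steps and grasp.

```bash
python3 - <<'E'
from h import *
k=knob0
for z in(.130,.115):
    env.movel([k[0],k[1],z],R,rate=.1); tips(); print(force())
f0=force()
effector.grasp(squeeze=20); env.pause(.2)
s=env.sense(); print(s["t"],s["gripper_width"],s["grasp_force"],force(),s["ee_pos"])
if .015<s["gripper_width"]<.03:
    p0=s["ee_pos"]; json.dump(dict(p0=p0.tolist(),f0=f0.tolist()),open("grip.json","w"))
    for i in range(1,4):
        env.movel(p0+Y*.008*i,rate=.06); s=env.sense(); print(i,(s["ee_pos"]-p0)@Y,force(),s["gripper_width"],s["t"])
E
```

```text
t 10.7583 tcp [ 0.5699 -0.1289  0.13  ] [(388, array([0.1634, 0.1637, 0.1644, 0.1646]), np.float64(-0.010953426960370398), np.float64(-0.06391365295529189)), (448, array([0.164 , 0.164 , 0.1641, 0.1645]), np.float64(-0.010661954036093626), np.float64(0.044363145041245756))]
[ 0.5512 -0.3437 -0.4634]
t 11.1083 tcp [ 0.5697 -0.129   0.1147] [(363, array([0.1487, 0.149 , 0.1496, 0.1497]), np.float64(-0.011463986036339155), np.float64(-0.06381534132133501)), (424, array([0.1479, 0.1483, 0.1485, 0.1497]), np.float64(-0.01142443839323567), np.float64(0.04437529183741164))]
[-0.8704  0.6007  0.4764]
12.4167 0.022632001054371843 19.999917447566986 [-0.3365 -1.3811 -0.5133] [ 0.5701 -0.1294  0.115 ]
1 0.009298262190551175 [0.4748 1.3992 0.7691] 0.022463960540578653 12.6917
2 0.01737843727012991 [-0.8413  1.1276  0.7567] 0.022719614939661063 12.975
3 0.025142641166800858 [ 0.1257  2.0023 -0.0129] 0.02213361948308195 13.2583
```

```bash
cat >> h.py <<'E'
def favg(n=5):
    r=[]
    for _ in range(n): env.pause(.02); r.append(force())
    return np.mean(r,0)
E
python3 - <<'E'
from h import *
p0=np.array(json.load(open("grip.json"))["p0"])
env.movel(p0+Y*.040,rate=.06); env.pause(.1); f=favg(); print(.04,f)
d=.040; L=[]
while d<.074:
    d+=.001 if f[1]>-4 else .0005
    env.movel(p0+Y*d,rate=.02); f=favg(); s=env.sense()
    L.append((d*1e3,((s["ee_pos"]-p0)@Y)*1e3,*f))
    if f[1]<-11: break
print(np.round(L,2)); print(s["t"],s["gripper_width"])
E
```

```text
0.04 [-0.3947  1.9497  0.4361]
[[ 41.    40.63   0.06   0.85  -0.42]
 [ 42.    41.34   0.49  -1.88  -0.74]
 [ 43.    43.     0.01  -1.63  -0.87]
 [ 44.    44.21   0.08  -1.63  -0.98]
 [ 45.    45.17   0.35  -1.55  -0.66]
 [ 46.    46.12   0.58  -1.43  -0.54]
 [ 47.    47.13   0.2   -1.67  -0.95]
 [ 48.    48.08   0.26  -1.65  -0.74]
 [ 49.    49.13   0.57  -1.21  -0.77]
 [ 50.    50.12   0.37  -1.81  -0.74]
 [ 51.    51.14   0.25  -1.52  -0.79]
 [ 52.    52.11   0.5   -1.25  -1.13]
 [ 53.    53.09   0.47  -1.22  -0.8 ]
 [ 54.    54.13   0.76  -1.32  -0.8 ]
 [ 55.    55.11   0.25  -1.33  -0.86]
 [ 56.    56.1    0.1   -1.29  -0.33]
 [ 57.    57.1    0.45  -1.79  -0.57]
 [ 58.    58.11   0.53  -1.51  -0.7 ]
 [ 59.    58.42   0.79  -3.96  -1.47]
 [ 60.    59.08   1.13  -4.68  -1.42]
 [ 60.5   59.41   1.05  -5.48  -1.78]
 [ 61.    59.77   1.1   -5.3   -1.71]
 [ 61.5   60.18   0.6   -5.78  -1.91]
 [ 62.    60.63   0.93  -5.8   -1.83]
 [ 62.5   61.03   0.94  -6.22  -2.02]
 [ 63.    61.48   0.94  -6.45  -2.36]
 [ 63.5   61.92   1.    -6.39  -2.27]
 [ 64.    62.34   0.92  -6.94  -2.1 ]
 [ 64.5   62.71   1.84  -6.82  -1.97]
 [ 65.    63.2    1.2   -7.25  -2.08]
 [ 65.5   63.63   1.37  -7.03  -2.39]
 [ 66.    64.03   0.68  -7.3   -2.6 ]
 [ 66.5   64.44   1.7   -7.28  -2.16]
 [ 67.    64.87   1.    -7.69  -2.23]
 [ 67.5   65.27   0.9   -7.55  -2.12]
 [ 68.    65.72   1.37  -7.83  -2.36]
 [ 68.5   65.95   1.35  -8.13  -2.86]
 [ 69.    65.97   1.08  -8.77  -2.69]
 [ 69.5   65.99   1.92 -10.27  -3.11]
 [ 70.    66.07   1.49 -10.68  -3.35]
 [ 70.5   66.08   1.97 -11.53  -3.93]]
27.525 0.022618394732305636
```

The feel is clear: the plunger starts at 58.3 mm and the hard stop is at 66.0 mm, so the notch's middle is at about 64.5 mm. I'll ease back a little and swing the handle down along the arc, watching the forces.

```bash
python3 - <<'E'
from h import *
p0=np.array(json.load(open("grip.json"))["p0"])
b=p0+Y*.0666; t0=.265; r=.055
env.movel(b,rate=.03); f=favg(3); s=env.sense(); print("eased",((s["ee_pos"]-p0)@Y)*1e3,f)
L=[]
ths=[.4,.55,.68,.76,.80,.84,.88,.92,.96,1.0,1.1,1.2,1.3,1.36]
for th in ths:
    env.movel(b-X*r*(np.sin(th)-np.sin(t0))+Z*r*(np.cos(th)-np.cos(t0)),rate=.04)
    f=favg(3); s=env.sense(); e=s["ee_pos"]-p0
    L.append((th,e@X*1e3,e@Y*1e3,e[2]*1e3,*f,s["gripper_width"]*1e3))
    if np.hypot(f[0],f[2])>11: print("stop"); break
print(np.round(L,2)); print(s["t"])
p,_=viewer.read_camera("side"); cv2.imwrite("pics/s4.png",cv2.resize(p[130:330,220:480,::-1],None,fx=3,fy=3))
E
```

```text
eased 64.66843146967952 [ 1.6269 -7.1031 -2.5546]
[[  0.4   -6.82  64.68  -2.34   1.43  -6.13  -2.78  22.3 ]
 [  0.55 -13.9   64.64  -5.88   0.76  -7.15  -1.32  22.48]
 [  0.68 -19.72  64.65  -9.92   0.67  -7.12  -2.11  22.68]
 [  0.76 -22.97  64.68 -12.78   0.92  -7.27  -1.16  22.9 ]
 [  0.8  -24.37  64.65 -14.15   1.06  -6.83  -0.33  22.47]
 [  0.84 -25.84  64.64 -15.71   0.76  -7.09  -0.17  23.09]
 [  0.88 -27.34  64.66 -17.41   1.43  -7.31   0.49  22.46]
 [  0.92 -28.78  64.66 -19.16   1.07  -7.53   0.76  22.75]
 [  0.96 -30.07  64.66 -20.93   0.64  -6.93   0.62  22.73]
 [  1.   -31.3   64.68 -22.75   0.6   -7.3    0.65  22.43]
 [  1.1  -34.18  64.69 -27.71   1.16  -6.81  -0.63  22.23]
 [  1.2  -36.41  64.69 -32.73   0.53  -8.    -0.62  22.45]
 [  1.3  -38.18  64.7  -37.95   1.09  -7.29  -1.1   22.28]
 [  1.36 -38.99  64.71 -41.14   0.27  -6.93  -0.57  22.4 ]]
32.4333
```

View pics/s4.png

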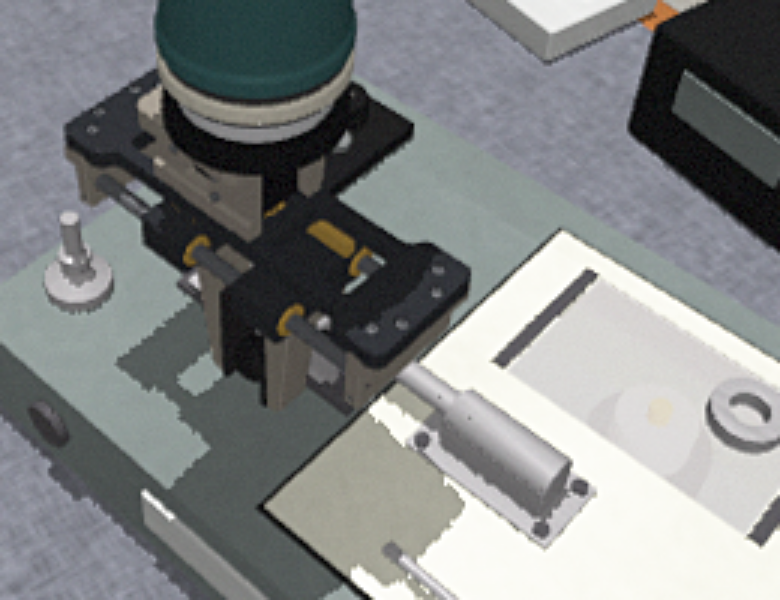

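The swing met no obstruction: z passed the 0.83 rad plate level without any rise in force. The gripper is now low over the notch, at crop (290,380). Next I'll feel for the handle's own stop, ease back to check that the notch holds the bolt, then let go.

```bash
python3 - <<'E'
from h import *
p0=np.array(json.load(open("grip.json"))["p0"])
b=p0+Y*.0666; t0=.265; r=.055; th=1.36
q=b-X*r*(np.sin(th)-np.sin(t0))+Z*r*(np.cos(th)-np.cos(t0)); L=[]
def rec(q):
    env.movel(q,rate=.03); f=favg(3); e=env.sense()["ee_pos"]-p0; L.append((e@X*1e3,e@Y*1e3,e[2]*1e3,*f)); return f
for i in range(6):
    q=q-Z*.001
    if rec(q)[2]>5: break
n=len(L)
for i in range(5): q=q-Y*.0012; rec(q)
print(n,np.round(L,2))
effector.release(); env.pause(.1)
env.movel(env.sense()["ee_pos"]+Z*.12,rate=.15)
env.movel(env.sense()["ee_pos"]-X*.12+Z*.03,rate=.3)
print(env.sense()["t"],force())
viewer.read_camera("side"); r=tip_of("side","knob")[:2]; c=np.array(G["c"]+[0])
print([(np.array(k["at"]),k["score"],(k["at"]-c)@X,(k["at"]-c)@Y) for k in r])
p,_=viewer.read_camera("side"); cv2.imwrite("pics/s5.png",cv2.resize(p[130:330,220:480,::-1],None,fx=3,fy=3))
E
```

```text
4 [[-39.23  64.72 -42.09  -0.6   -6.65   0.43]
 [-39.43  64.71 -43.11  -0.19  -7.27   1.2 ]
 [-39.51  64.67 -43.8   -1.78  -6.87   3.74]
 [-39.44  64.64 -44.19  -3.57  -6.28   8.72]
 [-39.49  64.12 -44.23  -3.39  -4.95   9.19]
 [-39.48  63.27 -44.23  -3.71  -3.83   9.4 ]
 [-39.5   62.32 -44.24  -3.37  -3.16   9.34]
 [-39.46  62.03 -44.23  -3.8   -1.7   10.25]
 [-39.5   61.9  -44.27  -4.35   0.7   11.14]]
37.9 [ 0.3286 -0.534   0.5099]
[(array([ 0.519 , -0.075 ,  0.1263]), 0.89, np.float64(-0.08229254991522517), np.float64(0.06102307947367269))]
```

View pics/s5.png

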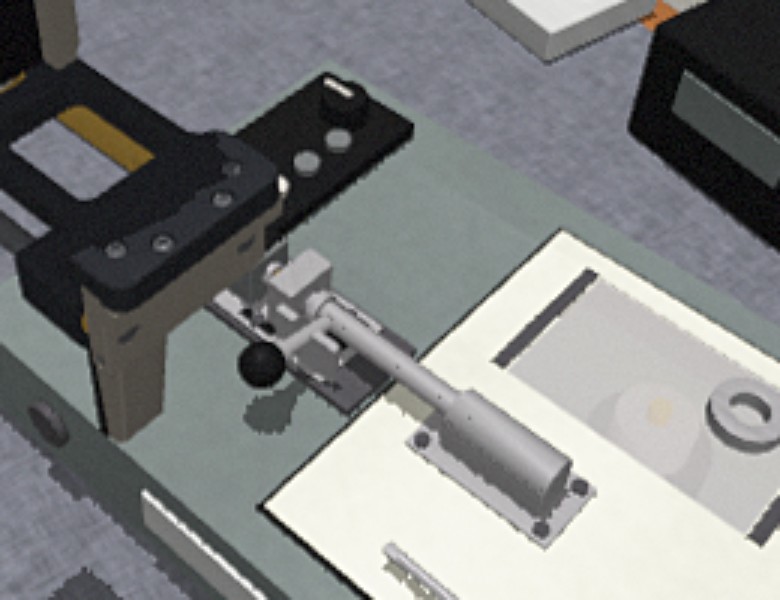

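The picture shows the ball down at crop (262,363) with the stem in the notch and the gripper clear. The handle's stop was felt, and the notch wall held the bolt at 62 mm. Handing in.

```bash
python3 - <<'E'
from h import *
print(workorder.finish_job(), env.sense()["t"])
E
```

```text
the job is handed in; nothing more can be done
the job is handed in; nothing more can be done
```

The hatch is bolted: the bolt is across into its keeper and the handle is turned down to its stop in the notch, released with the robot clear; the job is handed in at about 38 s, verdict not shown.

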